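# Steady the rocking condiment stand and dress it

### The arm

A 6-joint arm with a two-finger parallel gripper is mounted at the origin on a cart in front of the work surface, level with it; the furniture and walls round the work are solid. World frame = base frame: x ahead of the robot, y to its left, z up, the work surface at z = 0. Lengths are in m, angles in rad, forces in N, time in s.
With the tool pointing down it reaches from about 0.35 to 0.975 m from the base axis. Payload 4.9 kg.
Tool frame: the origin (TCP) lies midway between the tips of the shut fingers; the grasp point (between the pads) lies 19 mm behind it; z points along the fingers, y is the line along which they close (so a half turn about z gives the same grasp; the last joint's range is limited). The gripper opens to 85 mm and grips with 20 to 120 N. Pads are 22 mm wide; open, the fingers measure 114 mm over their backs; the gripper's body (76 mm by 85 mm) begins 54 mm behind the grasp point. The pads swing forward as they close: fully open they stand 13 mm farther back than shut.
Start: joints at [1.059, 0.053, 1.613, -0, 1.476, -0.119], TCP at [0.239, 0.577, 0.231] pointing down, gripper open.
Joint ranges: [-3.01, 3.01], [-1.01, 2.22], [0.06, 2.58], [-1.02, 4.17], [0.09, 2.62], [-3.14, 3.14]. Speed limits (rad/s): [2.57, 2.57, 3.14, 3.14, 3.14, 3.14].

### API

Orientations are given as a rotation vector (axis times angle).
In Python, from station import ctrl gives the robot as it stands. The module is installed in compiled form; this text tells all that it offers.
- The arm moves only by the shell command python3 -m handwheel 'ROWS' [OPENING] [FORCE]. ROWS is JSON, a list of rows, each a list of 2 entries, a list of its own where there are three numbers: the shift along the tool's x, y, z in cm, then the turn, a rotation vector about the tool's x, y, z in rad. In form: [[[tx, ty, tz], [ax, ay, az]], ...]. A call has 1 to 5 rows; each row is the pose to reach, as a shift and turn from the pose commanded when the call began, along the tool's axes at that moment; what a row does not reach only later rows make up. A row lasts 1/8 s, in which the tool goes at most 62.5 mm and 10.7 degrees, less where a joint would pass 70% of its speed; a pose out of reach is approached as far as the arm can. A call with a gripper value outside its range is refused whole. OPENING is the gripper's target within -1 to 1 (shut at 1, half-way at 0, fully open at -1), set as the call begins (- or left out, the last holds). The fingers move at their own pace and stop on an object; FORCE is the grip in N (left out, the last holds). Time passes only in rows, so rows that repeat a pose let the fingers close. It gives the time, the measured TCP pose, the force, the opening and the grip force at its end, in the units of the state.
- ctrl.get_obs(): the state, without advancing time (a new reading comes with each control period).
- ctrl.get_image(name): name is "scene" or "top"; returns the picture (420x560x3 uint8, blue, green, red); there is no depth.
- ctrl.calibration(name): a dict with "fx", "fy", "cx", "cy" (pixels), "R" (3x3) and "t" (3): a world point X has camera coordinates R X + t. Camera axes: x right, y down, z forward; pixel columns grow to the right and rows downward; lengths in m; the calibration is good to about 2 mm. A picture is of the moment at which its call begins. calibration takes no time and is no camera call.
- ctrl.finish_job(): hands the job in; it is judged then, once.
Trained networks look in the newest picture that a camera, given by its name, has taken for a name from the list of things; names that differ only in an ending like _2 or _b are one class to them, and where a whole thing is asked for, a point or a joint stands for the part that bears it (a point fixed in the world has none). Each returns a list of dicts, best first, with "score" (0 to 1); they miss things now and then, are a little off and sometimes report something else, mostly with a low value. They report only what shows in the picture. A call takes as long as a camera call. They do not tell look-alikes from the thing itself.
- ctrl.look_for(camera, query): "position" ([column, row] in pixels, amid what is visible of it).
- ctrl.landmark_of(camera, query): "position" ([column, row] in pixels: a listed point, or the origin of a listed thing).
The state is a dict: "t": time; "q": joint angles; "dq": joint speeds; "effort": joint torques, N m; "tool_pos": TCP position; "tool_rot": TCP orientation; "contact_force": force on the tool from outside, world axes, zero at the start; "wrist_torque": the same for the moment, N m; "opening": finger opening in m; "grip_force": force on a finger pad.
Only numpy, scipy, OpenCV 4.12 (cv2) and the standard library are available. Lean on these libraries where they do the work, as an engineer would, in place of code of your own. Each camera call takes 0.05 s, during which the arm holds its last target. There are 200 camera calls.

### The job

The round wooden condiment stand on the range top rocks because its front foot is screwed in too far: turn the black knob clockwise until the stand no longer rocks, with all four feet bearing on the surface, and let go of it. Then take the white tray by its handle and seat it fully down on the stand with its red-marked notch over the stand's red key, and finally stand the red-lidded spice jar upright on the tray. Leave the other things where they are, and the stand firm on all four feet.

Things in the scene. Friction and masses are not known exactly. Their poses are not given: they have to be found in the camera images.
- stand: the rocking condiment stand, loose, 2.7 kg: a round wooden deck 160 mm across on four rubber feet. Origin: on the deck's centre line, level with the feet's undersides; z square to the deck. An arm on its -x side, towards the robot or its right, carries the leaning levelling screw with a black knob. At the start the deck leans down towards the knob by 2 to 4 degrees; its rear foot is in the air
- deck_top (a point): middle of the deck's flat top, 50 mm above the stand's origin; deck radius 80 mm, 18 mm thick, its upper edge bevelled for 4 mm
- key (a point): top of the red key that sticks out of the deck's rim at the stand's +y side: 14 mm wide, reaching out to radius 98 mm, 34 to 48 mm above the stand's origin
- knob_grip (a point): middle of the black ribbed knob, on the screw's axis; 48 mm across, 29 mm tall, white line on top; may be gripped across at any angle. In the stand's frame it is at (-128, 0, 90) mm and the axis points up along (-0.408, 0, 0.913), that is 24 degrees off square, top outwards (the stand's lean adds to this). The knob reaches 115 mm high and clears the seated tray by 10 mm
- foot_knob (a joint): turn of the knob in rad, growing clockwise seen from above it; each rad screws the front foot 3 mm down its axis, so that the deck's lean (about the line through left and right feet) shrinks by about 0.028 rad; the knob keeps its place on the stand. Stops at 0 and 6.5, friction 0.1 N m, stays put. All feet bear well at about 4.4 (3.8 to 5.1); below, the rear foot hangs; above, left and right do
- foot_front: rubber ball foot, 25 mm across, at the lower end of the screw, on the ground about 88 mm from the stand's origin towards -x
- foot_left: soft rubber foot, 22 mm across, under the deck at (0, +66) mm in the stand's frame; yields about 1 mm under 8 N. Origin at its underside
- foot_right: the same at (0, -66) mm
- foot_rear: the same at (+66, 0) mm, farthest from the knob
- tray: white round tray, 178 mm across, 0.35 kg, standing on its skirt (inner radius 83 mm, 4 mm thick, 12 mm deep with four 2 mm nubs). Origin: centre of its underside, z up. The skirt drops over the deck with 3 mm to spare all round. Seated, the tray's origin is 38 mm above the stand's and both +y directions are alike. The tray's floor is 18 mm above its origin
- tray_handle (a point): middle of the grip bar of the wooden loop handle on the tray's centre: bar 56 mm long along the tray's x, 12 mm thick along y, 54 to 78 mm above the tray's origin; grip it across its thickness
- notch (a point): the one gap in the tray's skirt, at the tray's +y side, 21 mm wide, marked by a red block on the tray's rim above it; it must come over the stand's red key
- red_lid_jar: spice jar with a red lid, 45 mm across, 106 mm tall, 0.11 kg; origin under its centre, z up
- white_lid_jar: bystander: spice jar with a white lid and a striped paper label, 47 mm across, 98 mm tall; stands in a row with the red-lidded jar and the mill; origin under its centre
- grey_cap_mill: bystander: clear mill with a grey domed cap, 44 mm across, 90 mm tall; stands in the same row; origin under its centre
- brush: bystander: purple dish brush, 86 mm long, 30 mm wide, 22 mm high, lying near the front of the range top; origin under its middle
Mind the look-alikes: they are no part of the job. Leave any pink or turquoise look-alike of the red_lid_jar alone.

How it is judged:
On the way, in this order (a step that is already met when the one before it is completed fails the run):
1. the stand bears on all four feet (more than 0.8 N on each), untouched by the robot (contact force between each of foot_front, foot_left, foot_right, foot_rear and anything else above 0.8 N and contact force between each of the arm, the fingers and stand below 0.1 N), for 0.3 s.
2. the tray is seated on the stand, its notch over the key, and let go (z of tray in the frame of stand between 0.034 and 0.0415 m and horizontal distance between tray and stand below 0.006 m and angle between the z axis of tray and the z axis of stand, either way round below 0.04 rad and angle between the x axis of tray and the x axis of stand, either way round below 0.07 rad and contact force between the fingers and tray below 0.1 N), for 0.2 s.
3. the red-lidded jar stands on the tray (z of red_lid_jar in the frame of tray between 0.012 and 0.025 m and horizontal distance between red_lid_jar and tray below 0.078 m and angle between red_lid_jar's own z axis and vertical below 0.12 rad and contact force between red_lid_jar and tray above 0.3 N), for 0.2 s.
At the end, for the whole second after the job is handed in: All four feet of the stand bear with over 0.8 N each; the tray is fully down (origin 34 to 41.5 mm above the stand's, within 6 mm of its centre, 0.04 rad of square, 0.07 rad of its heading); the red-lidded jar is upright (0.12 rad) on the tray within 78 mm of its centre; all at rest (all of step 3 and contact force between each of foot_front, foot_left, foot_right, foot_rear and anything else above 0.8 N and z of tray in the frame of stand between 0.034 and 0.0415 m and horizontal distance between tray and stand below 0.006 m and angle between the z axis of tray and the z axis of stand, either way round below 0.04 rad and angle between the x axis of tray and the x axis of stand, either way round below 0.07 rad and linear speed of each of stand, tray, red_lid_jar below 0.02 m/s); the robot touches nothing.
It fails at once if a bystander is moved by more than 30 mm (distance of any of white_lid_jar, grey_cap_mill, brush from where it was at the start of the episode above 0.03 m).
It fails at once if the red-lidded jar is toppled (angle between red_lid_jar's own z axis and vertical above 0.8 rad).
It also fails if it takes over 72 s, if anything falls off the work surface, if the arm or the gripper's body presses on something with over 40 N, if the wrist force passes 120 N, or if a joint passes its speed limit or range.

## Working session

There is one attempt and no reset: what is moved stays moved. The work goes in short steps, Python scripts to look and compute and a shell command to move; the robot and the scene stay as the last step left them, time stands still between calls to the robot, and variables do not carry over. Pictures are saved under pics/ and viewed, at most 10 in all, crops included, and the job is handed in when it is done.

```bash
mkdir -p pics
cat > h.py <<'E'
import numpy as np, cv2
from scipy.spatial.transform import Rotation as Ro
from station import ctrl
def proj(cam,X):
    c=ctrl.calibration(cam); p=np.array(c['R'])@np.array(X)+np.array(c['t'])
    return np.array([c['fx']*p[0]/p[2]+c['cx'],c['fy']*p[1]/p[2]+c['cy']])
def ray(cam,uv):
    c=ctrl.calibration(cam); R=np.array(c['R']); t=np.array(c['t'])
    d=R.T@np.array([(uv[0]-c['cx'])/c['fx'],(uv[1]-c['cy'])/c['fy'],1]); return -R.T@t,d/np.linalg.norm(d)
def atz(cam,uv,z):
    o,d=ray(cam,uv); return o+d*(z-o[2])/d[2]
def tri(obs):
    A=np.zeros((3,3));b=np.zeros(3)
    for cam,uv in obs:
        o,d=ray(cam,uv);P=np.eye(3)-np.outer(d,d);A+=P;b+=P@o
    X=np.linalg.solve(A,b); return X,[np.round(proj(c,X)-uv,1) for c,uv in obs]
def rel(pos,rot=None):
    """shift cm in tool axes & rotvec from current measured pose to pos / Rotation"""
    s=ctrl.get_obs(); R=Ro.from_rotvec(s['tool_rot'])
    print('shift cm',np.round(R.inv().apply(np.array(pos)-s['tool_pos'])*100,2),'turn',np.round((R.inv()*rot).as_rotvec(),3) if rot is not None else '')
E
python3 - <<'E'
from h import *
s=ctrl.get_obs(); print({k:np.round(v,3) for k,v in s.items()}); print(np.round(Ro.from_rotvec(s['tool_rot']).as_matrix(),3))
im={c:ctrl.get_image(c) for c in('scene','top')}
for c in im:
    cv2.imwrite(f'pics/{c}0.png',im[c]); o,d=ray(c,(280,210)); print(c,np.round(o,3),np.round(d,3))
for q in 'deck_top key knob_grip foot_rear tray tray_handle notch red_lid_jar white_lid_jar grey_cap_mill brush'.split():
    r={c:ctrl.landmark_of(c,q) for c in im}
    print(q,{c:[(np.round(x['position'],1).tolist(),round(x['score'],2)) for x in r[c][:3]] for c in r})
    if r['scene'] and r['top']:
        X,e=tri([(c,r[c][0]['position']) for c in r]); print('   ',np.round(X,4),e)
E
```

```text
{'t': np.float64(0.0), 'q': array([ 1.059,  0.053,  1.614,  0.   ,  1.476, -0.119]), 'dq': array([-0.001, -0.001,  0.001, -0.   , -0.   , -0.001]), 'effort': array([-2.0000e-03, -3.9367e+01, -3.7018e+01, -0.0000e+00,  7.0000e-03,
       -0.0000e+00]), 'tool_pos': array([0.239, 0.577, 0.23 ]), 'tool_rot': array([-6.130e-01, -3.081e+00,  3.000e-03]), 'contact_force': array([-0.562, -0.417,  0.138]), 'wrist_torque': array([ 0.022, -0.016,  0.014]), 'grip_force': np.float64(0.0), 'opening': np.float64(0.085)}
[[-0.924  0.383 -0.001]
 [ 0.383  0.924 -0.002]
 [ 0.    -0.002 -1.   ]]
scene [ 0.173 -0.925  0.9  ] [ 0.339  0.685 -0.645]
top [ 0.356 -0.047  1.155] [ 0.229 -0.009 -0.973]
deck_top {'scene': [([293.9, 190.5], 0.72), ([281.1, 298.8], 0.56)], 'top': [([252.2, 184.0], 0.63)]}
    [0.684  0.0149 0.0688] [array([ 0.1, -0. ]), array([-0. ,  0.1])]
key {'scene': [([270.9, 188.0], 0.69)], 'top': [([223.1, 193.2], 0.8)]}
    [0.6618 0.0988 0.0337] [array([ 3.1, -1.1]), array([-0.7,  3.5])]
knob_grip {'scene': [([269.1, 206.2], 0.89)], 'top': [([269.3, 217.0], 0.69)]}
    [ 0.5875 -0.0277 
[... 455 characters left out ...]
0.93)]}
    [ 0.4492 -0.2353 -0.0041] [array([-1.6,  0.5]), array([ 0.3, -1.5])]
red_lid_jar {'scene': [([260.0, 178.5], 0.82), ([206.8, 193.0], 0.79), ([234.9, 210.3], 0.69)], 'top': [([181.2, 257.3], 0.81), ([188.4, 196.1], 0.74), ([225.8, 246.1], 0.69)]}
    [0.5703 0.1795 0.0363] [array([-25.2,   2.6]), array([ 11. , -26.9])]
white_lid_jar {'scene': [([237.2, 182.8], 0.65)], 'top': [([182.0, 228.3], 0.67)]}
    [ 5.871e-01  2.145e-01 -2.000e-04] [array([-0.9,  0.2]), array([ 0.2, -1. ])]
grey_cap_mill {'scene': [([183.6, 200.3], 0.83)], 'top': [([173.7, 289.4], 0.6)]}
    [ 0.4196  0.2396 -0.0212] [array([ 0., -0.]), array([-0.,  0.])]
brush {'scene': [], 'top': [([377.6, 260.0], 0.52)]}
```

View pics/scene0.png

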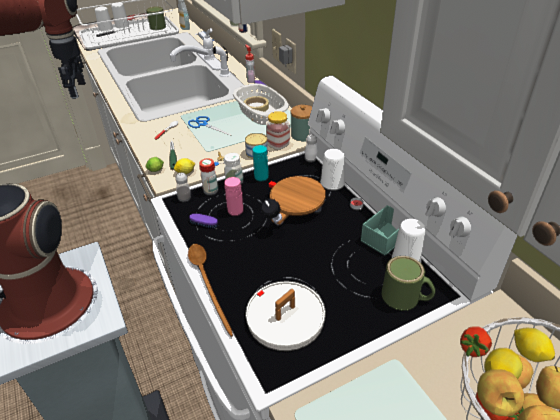

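View pics/top0.png

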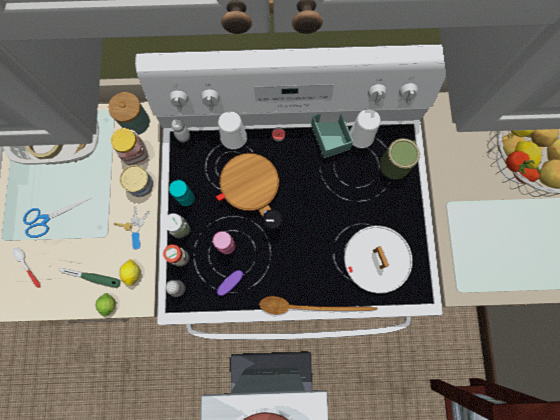

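Candidates for red_lid_jar (scene / top pixels):
- Red-lidded jar: (208,175) / (175,255)
- Pink look-alike: (234,195) / (225,243)
- Turquoise look-alike: (261,162) / (181,193)
- White-lid jar: (233,165) / (177,226)

I choose the first, which has a clear body and a red lid, and check it in a crop. The stand is at (298,194) / (250,182) with its black knob at (271,208) / (271,218). The tray is at (285,313) / (378,259).

```bash
cat > seg.py <<'E'
from h import *
def comp(im,lo,hi,box,lo2=None):
    """largest hsv blob in box (x0,y0,x1,y1) -> centroid, area, contour"""
    x0,y0,x1,y1=box; h=cv2.cvtColor(im[y0:y1,x0:x1],cv2.COLOR_BGR2HSV)
    m=cv2.inRange(h,np.array(lo),np.array(hi))
    if lo2: m|=cv2.inRange(h,np.array(lo2[0]),np.array(lo2[1]))
    c,_=cv2.findContours(m,cv2.RETR_EXTERNAL,cv2.CHAIN_APPROX_NONE)
    c=max(c,key=cv2.contourArea); M=cv2.moments(c)
    c=c[:,0,:]+[x0,y0]
    return (np.array([M['m10'],M['m01']])/max(M['m00'],1e-9)+[x0,y0] if M['m00'] else c.mean(0)),M['m00'],c
E
python3 - <<'E'
from seg import *
S=cv2.imread('pics/scene0.png');T=cv2.imread('pics/top0.png')
red=dict(lo=(0,150,120),hi=(6,255,255),lo2=((174,150,120),(180,255,255)))
wood=dict(lo=(8,80,80),hi=(22,255,255))
B={'scene':dict(key=(262,178,282,194),notch=(254,286,270,300),jar=(198,155,222,172),deck=(265,170,335,222),bar=(270,280,302,325)),
   'top':dict(key=(212,188,230,206),notch=(342,260,358,278),jar=(160,242,190,268),deck=(210,145,290,220),bar=(368,240,395,275))}
O={}
for c,im in(('scene',S),('top',T)):
    for k,b in B[c].items():
        p,a,ct=comp(im,box=b,**(wood if k in('deck','bar') else red)); 
        e=cv2.fitEllipse(ct) if len(ct)>=5 else None
        O[c,k]=p; print(c,k,np.round(p,1),a,np.round(e[0]+e[1]+(e[2],),1) if e else '')
for k in B['top']:
    X,e=tri([(c,O[c,k]) for c in B]); print(k,np.round(X,4),e)
X,e=tri([('scene',(206.8,193.0)),('top',(181.2,257.3))]); print('jar lm',X,e)
print('fx',ctrl.calibration('top')['fx'],ctrl.calibration('scene')['fx'])
a=cv2.resize(S[140:240,165:345],None,fx=4,fy=4,interpolation=cv2.INTER_CUBIC)[:, :]
b=cv2.resize(T[145:275,155:300],None,fx=2.7,fy=2.7); d=cv2.resize(T[215:300,330:420],None,fx=2.7,fy=2.7)
cv2.imwrite('pics/cropS.png',a)
w=np.zeros((max(b.shape[0],d.shape[0]),b.shape[1]+d.shape[1],3),np.uint8); w[:b.shape[0],:b.shape[1]]=b; w[:d.shape[0],b.shape[1]:]=d
cv2.imwrite('pics/cropT.png',w)
E
```

```text
scene key [271.9 183.3] 18.5 [271.8 183.3   4.2   6.4  88.6]
scene notch [260.2 292.9] 13.5 [260.2 292.9   3.3   6.2  60.7]
scene jar [207.2 163.9] 21.0 [206.5 162.6   8.5  12.9  91.6]
scene deck [297.7 195.1] 1614.0 [296.7 196.1  41.   54.9  74.7]
scene bar [284.9 301.6] 232.0 [285.  303.8  15.6  29.4  23.4]
top key [220.2 196.4] 33.5 [220.1 196.5   5.5   8.5  68.7]
top notch [350. 269.] 5.0 [350.  269.    1.8   4.5 162.5]
top jar [171.9 252.9] 209.0 [171.9 252.9  15.8  17.   31. ]
top deck [249.2 181.9] 2630.0 [249.3 182.3  56.7  60.5 138.7]
top bar [382.3 256.4] 68.0 [382.2 256.4   4.   28.3 155.4]
key [0.6586 0.1034 0.0456] [array([ 0.3, -0.1]), array([-0.1,  0.3])]
notch [ 0.4546 -0.2372  0.0212] [array([ 0.1, -0. ]), array([-0. ,  0.1])]
jar [0.5032 0.2164 0.0999] [array([-0.1,  0. ]), array([ 0. , -0.1])]
deck [0.7006 0.0245 0.0385] [array([-0.2,  0.1]), array([ 0.1, -0.2])]
bar [ 0.4801 -0.316   0.0598] [array([ 0.5, -0.1]), array([-0.1,  0.4])]
jar lm [ 0.49737582  0.21863498 -0.00586077] [array([ 2.4, -0.6]), array([-0.6,  2.7])]
fx 425.2386819447853 479.47263833933556
```

View pics/cropS.png

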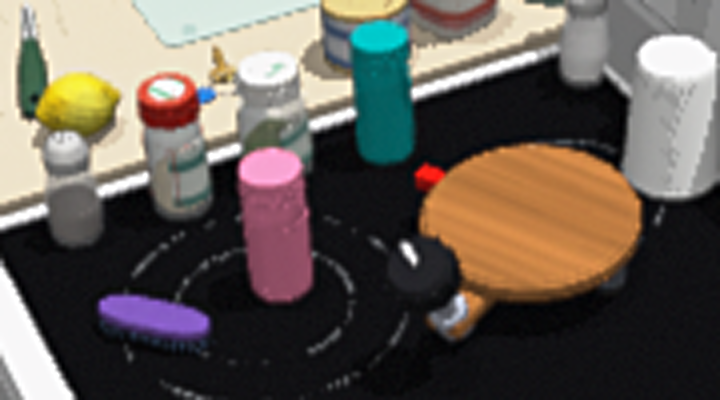

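View pics/cropT.png

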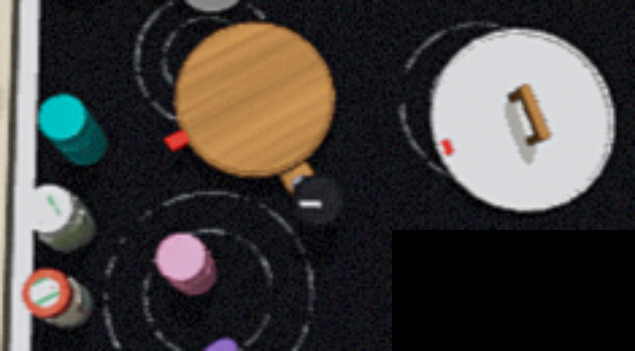

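The crops confirm the choice: the red-lidded jar with clear body is at scene crop (172,110), and pink and turquoise are distinct. The knob's white line shows at crop (408,252). Next I fit the stand and tray poses.

```bash
cat > fit.py <<'E'
from seg import *
from scipy.optimize import least_squares
red=dict(lo=(0,150,120),hi=(6,255,255),lo2=((174,150,120),(180,255,255)))
th=np.linspace(0,2*np.pi,72,endpoint=False)
def ring(r,z): return np.c_[r*np.cos(th),r*np.sin(th),np.full(72,z)]
def hull(cam,P): return cv2.convexHull(np.array([proj(cam,p) for p in P],np.float32))
def res(cam,P,ct):
    h=hull(cam,P); return np.array([cv2.pointPolygonTest(h,(float(a),float(b)),True) for a,b in ct])
def blob(im,box,lo,hi,k):
    x0,y0,x1,y1=box; m=cv2.inRange(cv2.cvtColor(im[y0:y1,x0:x1],cv2.COLOR_BGR2HSV),np.array(lo),np.array(hi))
    m=cv2.resize(m,None,fx=4,fy=4,interpolation=cv2.INTER_CUBIC); m=(m>127).astype(np.uint8)*255
    m=cv2.morphologyEx(cv2.morphologyEx(m,cv2.MORPH_CLOSE,np.ones((9,9))),cv2.MORPH_OPEN,cv2.getStructuringElement(cv2.MORPH_ELLIPSE,(k,k)))
    c=max(cv2.findContours(m,0,cv2.CHAIN_APPROX_NONE)[0],key=cv2.contourArea)[:,0,:]
    return (c[::4]+0.5)/4-0.5+[x0,y0]
def standR(p): return Ro.from_euler('z',p[2])*Ro.from_euler('y',-p[3])
def fitstand(I,boxes,pts,x0):
    cts={c:blob(I[c],boxes[c],(6,70,60),(24,255,255),61) for c in I}
    disk=np.r_[ring(80,46),ring(76,50),ring(80,32)]/1000
    def f(p):
        R=standR(p); o=np.array([p[0],p[1],0]); r=[]
        for c in I: 
            e=res(c,R.apply(disk)+o,cts[c]); r.append(np.tanh(e/2)*2/np.sqrt(len(e))*6)
        for c,uv,l,w in pts: r.append((proj(c,R.apply(l)+o)-uv)*w)
        return np.concatenate(r)
    s=least_squares(f,x0,diff_step=1e-4,x_scale=[.01,.01,.1,.05]); return s.x,s
E
cat > st.py <<'E'
from fit import *
import sys
def run(I,keyS,keyT,x0,knob=True,bs=(258,165,345,225),bt=(205,140,295,225)):
    pts=[('scene',keyS,np.array([0,.090,.043]),1.5),('top',keyT,np.array([0,.090,.045]),1.5)]
    if knob:
        for c in I:
            r=ctrl.landmark_of(c,'knob_grip')
            if r: pts.append((c,np.array(r[0]['position']),np.array([-.128,0,.09]),.7))
    x,s=fitstand(I,{'scene':bs,'top':bt},pts,x0)
    print('stand x y yaw lean',np.round(x,4),'deg',np.degrees(x[3]),'cost',round(s.cost,2),'ptres',np.round(s.fun[-2*len(pts):],1))
    return x
E
python3 - <<'E'
from st import *
I={'scene':cv2.imread('pics/scene0.png'),'top':cv2.imread('pics/top0.png')}
for k in(True,False): x=run(I,[271.9,183.3],[220.2,196.4],[.7,.02,.47,.05],k)
R=standR(x);o=np.r_[x[:2],0]; print('knob',R.apply([-.128,0,.09])+o,'axis',R.apply([-.408,0,.913]))
# tray
bx={'scene':(235,270,335,355),'top':(335,215,420,300)}
ct={c:blob(I[c],bx[c],(0,0,110),(180,60,255),31) for c in I}
for zt in(.016,.020,.024):
    d=np.r_[ring(89,0),ring(89,zt*1000)]/1000
    s=least_squares(lambda p:np.concatenate([np.tanh(res(c,d+[p[0],p[1],0],ct[c])/2)*2 for c in I]),[.48,-.315],diff_step=1e-4); print('tray',zt,s.x,s.cost)
E
```

```text
Traceback (most recent call last):
  File "st.py", line 9, in run
    x,s=fitstand(I,{'scene':bs,'top':bt},pts,x0)
        ~~~~~~~~^^^^^^^^^^^^^^^^^^^^^^^^^^^^^^^^
  File "fit.py", line 25, in fitstand
    s=least_squares(f,x0,diff_step=1e-4,x_scale=[.01,.01,.1,.05]); return s.x,s
  File "fit.py", line 22, in f
    e=res(c,R.apply(disk)+o,cts[c]); r.append(np.tanh(e/2)*2/np.sqrt(len(e))*6)
  File "fit.py", line 8, in res
    h=hull(cam,P); return np.array([cv2.pointPolygonTest(h,(float(a),float(b)),True) for a,b in ct])
  File "fit.py", line 6, in hull
    def hull(cam,P): return cv2.convexHull(np.array([proj(cam,p) for p in P],np.float32))
                                                     ~~~~^^^^^^^
  File "h.py", line 5, in proj
    c=ctrl.calibration(cam); p=np.array(c['R'])@np.array(X)+np.array(c['t'])
ValueError: time passes only in moves, steps and waits
```

```bash
python3 - <<'E'
s=open('h.py').read().replace("ctrl.calibration(cam)","cal(cam)").replace("def proj","from functools import lru_cache\n@lru_cache\ndef cal(c): return ctrl.calibration(c)\ndef proj",1)
open('h.py','w').write(s)
E
cat > run1.py <<'E'
from st import *
I={'scene':cv2.imread('pics/scene0.png'),'top':cv2.imread('pics/top0.png')}
for k in(True,False): x=run(I,[271.9,183.3],[220.2,196.4],[.7,.02,.47,.05],k)
R=standR(x);o=np.r_[x[:2],0]; print('knob',R.apply([-.128,0,.09])+o,'axis',R.apply([-.408,0,.913]))
bx={'scene':(235,270,335,355),'top':(335,215,420,300)}
ct={c:blob(I[c],bx[c],(0,0,110),(180,60,255),31) for c in I}
for zt in(.016,.020,.024):
    d=np.r_[ring(89,0),ring(89,zt*1000)]/1000
    s=least_squares(lambda p:np.concatenate([np.tanh(res(c,d+[p[0],p[1],0],ct[c])/2)*2 for c in I]),[.48,-.315],diff_step=1e-4); print('tray',zt,s.x,s.cost)
E
python3 run1.py 2>&1 | tail -8
```

```text
stand x y yaw lean [0.7022 0.0263 0.4754 0.0224] deg 1.2838198663018479 cost 17.56 ptres [ 0.6  0.1 -1.5 -0.2  1.1 -0.3  1.3  0.6]
stand x y yaw lean [0.7024 0.0262 0.4944 0.0188] deg 1.076397405564095 cost 15.35 ptres [ 0.2  0.5 -1.   0.4]
knob [ 0.58821869 -0.03532506  0.08757956] axis [-0.37417279 -0.20171038  0.90517437]
tray 0.016 [ 0.48218811 -0.31141282] 392.28590502780617
tray 0.02 [ 0.48155833 -0.3123839 ] 343.1239405849092
tray 0.024 [ 0.480922   -0.31301001] 336.84647634852894
```

```bash
cat > kn.py <<'E'
from h import *
def knobpose(x,y,yaw,lean,spin=0.0,back=0.0,dep=.022,R0=None):
    Rs=Ro.from_euler('z',yaw)*Ro.from_euler('y',-lean)
    k=Rs.apply([-.128,0,.09])+[x,y,0]; zt=-Rs.apply([-.4075,0,.9132])
    R0=R0 or Ro.from_rotvec(ctrl.get_obs()['tool_rot']); z0=R0.apply([0,0,1])
    w=np.cross(z0,zt); n=np.linalg.norm(w); q=Ro.from_rotvec(w/n*np.arctan2(n,z0@zt)) if n>1e-9 else Ro.identity()
    return k+zt*(dep-back), q*R0*Ro.from_euler('z',spin)
E
python3 - <<'E'
from kn import *
p,R=knobpose(.7024,.0262,.485,.05); print(p+R.apply([0,0,-.022]))
rel(*knobpose(.7024,.0262,.485,.05,back=.10))
rel(*knobpose(.7024,.0262,.485,.05))
E
```

```text
[ 0.5853237  -0.03549718  0.08349028]
shift cm [-53.18 -46.09   7.83] turn [-0.361 -0.3   -0.   ]
shift cm [-56.07 -42.61  16.75] turn [-0.361 -0.3   -0.   ]
```

```bash
python3 -m handwheel '[[[-4,-3.5,0],[-0.05,-0.04,0]],[[-8.5,-7.5,0],[-0.1,-0.08,0]],[[-13,-11.5,0],[-0.15,-0.12,0]],[[-17.5,-15.2,0],[-0.2,-0.16,0]],[[-22,-19,0],[-0.25,-0.2,0]]]' -1 60 && python3 -m handwheel '[[[-4.5,-4,0],[0,0,0]],[[-9,-8,0],[0,0,0]],[[-13.5,-12,0],[0,0,0]],[[-18,-16,0],[0,0,0]],[[-20,-18,0],[0,0,0]]]'
python3 - <<'E'
from kn import *
print(ctrl.get_obs()['q'])
rel(*knobpose(.7024,.0262,.485,.05,back=.08))
E
```

```text
t: 2.02
tool_pos: [0.3703, 0.3163, 0.2317]
tool_rot: [0.56, 2.823, 0.302]
contact_force: [1.2, 0.0, 0.5]
opening: 0.0853
grip_force: 0.0
t: 2.65
tool_pos: [0.4872, 0.0723, 0.2267]
tool_rot: [0.567, 2.824, 0.299]
contact_force: [-0.5, 0.6, 0.6]
opening: 0.0847
grip_force: 0.0
[-0.1079296  -0.49090359  2.10510402  0.18917302  1.26611039 -1.31557931]
shift cm [ -9.71 -10.46   8.95] turn [-0.113 -0.098  0.   ]
```

```bash
python3 -m handwheel '[[[-3,-3.2,2.5],[-0.03,-0.03,0]],[[-6,-6.5,5],[-0.06,-0.06,0]],[[-9,-9.8,6],[-0.1,-0.09,0]],[[-9.7,-10.5,6],[-0.113,-0.098,0]],[[-9.7,-10.5,6],[-0.113,-0.098,0]]]'
python3 - <<'E'
from kn import *
I={c:ctrl.get_image(c) for c in('scene','top')}
for c in I: cv2.imwrite(f'pics/{c}1.png',I[c])
for q in('knob_grip','knob_grip','deck_top','key'):
    r={c:ctrl.landmark_of(c,q) for c in I}; print(q,{c:[(np.round(x['position'],1).tolist(),round(x['score'],2)) for x in r[c][:2]] for c in r})
    if r['scene'] and r['top']: print(*tri([(c,r[c][0]['position']) for c in r]))
w=[cv2.resize(I['scene'][150:270,215:345],None,fx=3,fy=3),cv2.resize(I['top'][140:260,205:335],None,fx=3,fy=3)]
cv2.imwrite('pics/c1.png',np.hstack(w))
rel(*knobpose(.7024,.0262,.485,.05)); print(ctrl.get_obs()['tool_pos'])
E
```

```text
t: 3.28
tool_pos: [0.5532, -0.0497, 0.163]
tool_rot: [0.539, 2.695, 0.417]
contact_force: [-0.8, 1.2, -0.2]
opening: 0.0854
grip_force: 0.0
knob_grip {'scene': [([270.2, 207.6], 0.58)], 'top': [([273.4, 219.6], 0.61)]}
[ 0.58228505 -0.03880597  0.08630163] [array([-0.1,  0. ]), array([ 0. , -0.1])]
knob_grip {'scene': [([270.2, 207.6], 0.58)], 'top': [([273.4, 219.6], 0.61)]}
[ 0.58228505 -0.03880597  0.08630163] [array([-0.1,  0. ]), array([ 0. , -0.1])]
deck_top {'scene': [([294.5, 192.4], 0.85)], 'top': [([250.5, 181.4], 0.97), ([269.7, 217.5], 0.45)]}
[0.69229165 0.02078124 0.05613259] [array([ 1.1, -0.4]), array([-0.3,  1.2])]
key {'scene': [([274.4, 184.9], 0.71)], 'top': [([221.8, 195.8], 0.64)]}
[0.66314523 0.09940213 0.04009141] [array([-0.2,  0.1]), array([ 0.1, -0.2])]
shift cm [ 0.07 -0.61 10.85] turn [ 0.002 -0.002  0.   ]
[ 0.55324426 -0.04888986  0.16292562]
```

View pics/c1.png

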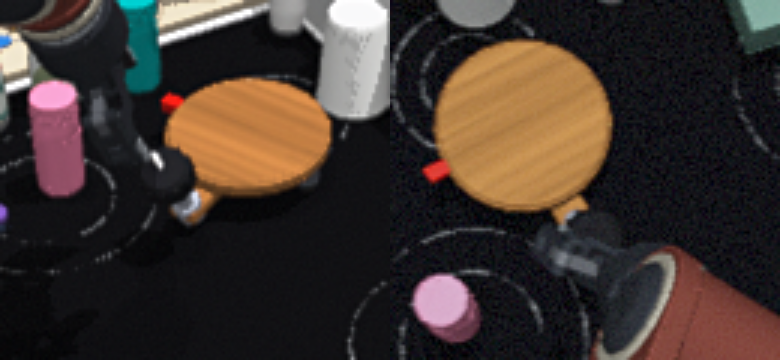

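The picture shows the open gripper lined up above the black knob (scene crop (170,175), top crop (600,235)). The estimate agrees, so I go down and close.

```bash
python3 -m handwheel '[[[0,-0.3,3],[0,0,0]],[[0,-0.6,6],[0,0,0]],[[0,-0.6,8.5],[0,0,0]],[[0,-0.6,10.5],[0,0,0]],[[0,-0.6,10.8],[0,0,0]]]' -1 40 && python3 -m handwheel '[[[0,0,0],[0,0,0]],[[0,0,0],[0,0,0]],[[0,0,0],[0,0,0]],[[0,0,0],[0,0,0]],[[0,0,0],[0,0,0]]]' 0.4 40; python3 -c "
from h import *
s=ctrl.get_obs();print(s['q'],s['wrist_torque'])"
```

```text
t: 4.4
tool_pos: [0.5936, -0.0309, 0.0626]
tool_rot: [0.538, 2.698, 0.418]
contact_force: [0.2, -0.8, -0.9]
opening: 0.0855
grip_force: 0.0
t: 5.03
tool_pos: [0.5948, -0.0327, 0.0655]
tool_rot: [0.537, 2.694, 0.415]
contact_force: [-3.7, -4.3, 2.7]
opening: 0.0469
grip_force: 40.3
[-0.33940158 -0.05498938  2.07101393  0.45952461  0.84814279 -1.77530889] [-0.36993159  0.51627591 -0.07224607]
```

```bash
cat > turn.py <<'E'
from kn import *
# shift of tool (stand leans back 0.028/rad about its foot line), from pose now
def table(thetas,yaw=.485,o=(.7024,.0262,0)):
    s=ctrl.get_obs();R=Ro.from_rotvec(s['tool_rot']);p=np.array(s['tool_pos']);o=np.array(o)
    for t in thetas:
        Q=Ro.from_rotvec(.028*t*np.array([-np.sin(yaw),np.cos(yaw),0]))
        print(t,np.round(R.inv().apply(o+Q.apply(p-o)-p)*100,2),np.round((R.inv()*Q*R*Ro.from_euler('z',t)).as_rotvec(),3))
E
python3 -c "
from turn import *
table([.18,.36,.54,.72,.9])"
```

```text
0.18 [-0.04  0.04 -0.04] [0.004 0.003 0.18 ]
0.36 [-0.07  0.09 -0.08] [0.009 0.005 0.36 ]
0.54 [-0.11  0.13 -0.12] [0.014 0.006 0.54 ]
0.72 [-0.15  0.18 -0.16] [0.019 0.007 0.72 ]
0.9 [-0.18  0.22 -0.2 ] [0.025 0.006 0.9  ]
```

```bash
python3 -m handwheel '[[[-0.04,0.04,-0.04],[0.004,0.003,0.18]],[[-0.07,0.09,-0.08],[0.009,0.005,0.36]],[[-0.11,0.13,-0.12],[0.014,0.006,0.54]],[[-0.15,0.18,-0.16],[0.019,0.007,0.72]],[[-0.18,0.22,-0.2],[0.025,0.006,0.9]]]'
python3 - <<'E'
from turn import *
print(ctrl.get_obs()['q'],ctrl.get_obs()['wrist_torque'])
table([.1,.2,.3,.4,.5])
I={c:ctrl.get_image(c) for c in('scene','top')}
for c in I: cv2.imwrite(f'pics/{c}2.png',I[c])
E
```

```text
t: 5.65
tool_pos: [0.5951, -0.0331, 0.068]
tool_rot: [1.751, 2.307, 0.589]
contact_force: [-12.7, -9.8, 7.1]
opening: 0.0465
grip_force: 41.1
[-0.32880578 -0.05038667  2.05484965  0.41873689  0.86751348 -0.83128076] [-1.13833382  1.20207806 -0.07922662]
0.1 [ 0.01  0.03 -0.02] [ 0.003 -0.001  0.1  ]
0.2 [ 0.01  0.06 -0.05] [ 0.005 -0.002  0.2  ]
0.3 [ 0.02  0.09 -0.07] [ 0.008 -0.003  0.3  ]
0.4 [ 0.03  0.13 -0.09] [ 0.01  -0.005  0.4  ]
0.5 [ 0.03  0.16 -0.11] [ 0.013 -0.006  0.5  ]
```

```bash
cat > lean.py <<'E'
from fit import *
def redc(im,box):
    x0,y0,x1,y1=box; m=im[y0:y1,x0:x1].astype(float); w=np.clip(m[...,2]-np.maximum(m[...,0],m[...,1])-60,0,None)
    g=np.mgrid[y0:y1,x0:x1]; return np.array([(g[1]*w).sum(),(g[0]*w).sum()])/w.sum()
def go(tag,cams=('scene','top'),clip=1.5):
    I={c:cv2.imread(f'pics/{c}{tag}.png') for c in cams}
    cts={c:blob(I[c],dict(scene=(258,165,345,225),top=(205,140,295,225))[c],(6,70,60),(24,255,255),61) for c in I}
    disk=np.r_[ring(80,46),ring(76,50),ring(80,32)]/1000
    key=[(c,redc(I[c],dict(scene=(262,176,284,194),top=(210,186,232,208))[c])) for c in I]
    def f(p):
        R=standR(p);o=np.r_[p[:2],0];r=[]
        for i,c in enumerate(I):
            e=res(c,R.apply(disk)+o,cts[c])-p[4+i]; r.append(clip*np.tanh(e/clip)/np.sqrt(len(e))*8)
        for c,uv in key: r.append(proj(c,R.apply([0,.0895,.044])+o)-uv)
        return np.concatenate(r)
    s=least_squares(f,[.702,.026,.485,.03]+[.3]*len(I),diff_step=1e-4,x_scale=[.01,.01,.1,.05]+[.5]*len(I))
    print(tag,cams,'x y yaw',np.round(s.x[:3],4),'lean deg',round(np.degrees(s.x[3]),2),'offs',np.round(s.x[4:],2),'cost',round(s.cost,2)); return s.x
if __name__=='__main__':
    import sys
    for t in sys.argv[1:]:
        go(t); go(t,('scene',)); go(t,('top',))
E
python3 lean.py 0 1 2
```

```text
0 ('scene', 'top') x y yaw [0.7034 0.0268 0.4923] lean deg 2.83 offs [0.45 0.05] cost 19.6
0 ('scene',) x y yaw [0.7043 0.0285 0.5029] lean deg 3.01 offs [0.53] cost 11.45
0 ('top',) x y yaw [0.7027 0.0259 0.488 ] lean deg 1.99 offs [0.01] cost 4.98
1 ('scene', 'top') x y yaw [0.7034 0.0267 0.492 ] lean deg 2.79 offs [0.44 0.04] cost 19.94
1 ('scene',) x y yaw [0.7043 0.0285 0.4991] lean deg 3.13 offs [0.53] cost 11.68
1 ('top',) x y yaw [0.7029 0.0259 0.4869] lean deg 2.43 offs [0.01] cost 5.0
2 ('scene', 'top') x y yaw [0.7045 0.0269 0.4754] lean deg 1.45 offs [0.86 0.23] cost 54.11
2 ('scene',) x y yaw [0.7265 0.0262 0.6009] lean deg 17.99 offs [5.98] cost 29.6
2 ('top',) x y yaw [0.7033 0.0265 0.4878] lean deg 0.12 offs [0.16] cost 6.12
```

```bash
python3 -c "
from h import *
s=ctrl.get_obs();R=Ro.from_rotvec(s['tool_rot']);print(s['contact_force'],R.inv().apply(np.array([-.72,-.56,.4])*.2).round(3),R.inv().apply(s['wrist_torque']))"
```

```text
[-11.08186777  -9.67764577   7.19389016] [-0.058 -0.119 -0.149] [ 1.37327721 -0.83340097  0.05243993]
```

```bash
python3 -m handwheel '[[[-0.06,-0.12,-0.15],[0,0,0]],[[-0.06,-0.12,-0.15],[0,0,0]]]'; python3 -c "
from turn import *
table([.15,.3,.45,.6,.75])"
```

```text
t: 6.0
tool_pos: [0.5946, -0.0329, 0.0685]
tool_rot: [1.745, 2.309, 0.593]
contact_force: [0.2, -4.7, -2.3]
opening: 0.0469
grip_force: 43.1
0.15 [ 0.01  0.05 -0.03] [ 0.004 -0.001  0.15 ]
0.3 [ 0.02  0.09 -0.07] [ 0.008 -0.003  0.3  ]
0.45 [ 0.03  0.14 -0.1 ] [ 0.012 -0.005  0.45 ]
0.6 [ 0.04  0.19 -0.14] [ 0.015 -0.008  0.6  ]
0.75 [ 0.05  0.24 -0.17] [ 0.018 -0.012  0.75 ]
```

```bash
python3 -m handwheel '[[[0,0.03,-0.03],[0.004,-0.001,0.17]],[[0,0.06,-0.07],[0.008,-0.003,0.34]],[[0,0.09,-0.11],[0.012,-0.005,0.51]],[[0,0.12,-0.15],[0.015,-0.008,0.68]],[[0,0.15,-0.19],[0.018,-0.012,0.85]]]'; python3 -m handwheel '[[[0,0,0],[0,0,0]]]'; python3 -c "
from turn import *
s=ctrl.get_obs();print(s['q'],s['contact_force'],Ro.from_rotvec(s['tool_rot']).inv().apply(s['contact_force']))"
```

```text
t: 6.62
tool_pos: [0.594, -0.0328, 0.0701]
tool_rot: [2.699, 1.464, 0.656]
contact_force: [-7.5, -5.7, -0.6]
opening: 0.0471
grip_force: 43.6
t: 6.75
tool_pos: [0.5941, -0.0328, 0.0701]
tool_rot: [2.695, 1.469, 0.656]
contact_force: [-6.9, -4.9, 2.5]
opening: 0.0466
grip_force: 43.5
[-0.32260376 -0.04862173  2.0445467   0.39351817  0.88675446  0.03934168] [-6.94507512 -4.93800218  2.54319092] [-6.35989002 -2.2979661  -5.77554367]
```

```bash
python3 -m handwheel '[[[-0.08,-0.03,-0.05],[0,0,0]],[[-0.08,-0.03,-0.05],[0,0,0]],[[-0.08,-0.03,-0.05],[0,0,0]],[[-0.08,-0.03,-0.05],[0,0,0]],[[-0.08,-0.03,-0.05],[0,0,0]]]' -1; python3 -m handwheel '[[[0,0,-1.5],[0,0,0]],[[0,0,-5],[0,0,0]],[[0,0,-10],[0,0,0]],[[0,0,-15],[0,0,0]],[[0,0,-15],[0,0,0]]]'
python3 - <<'E'
from h import *
I={c:ctrl.get_image(c) for c in('scene','top')}
for c in I: cv2.imwrite(f'pics/{c}3.png',I[c])
w=[cv2.resize(I['scene'][150:270,215:345],None,fx=3,fy=3),cv2.resize(I['top'][140:260,205:335],None,fx=3,fy=3)]
cv2.imwrite('pics/c3.png',np.hstack(w))
for _ in range(2):
    r={c:ctrl.landmark_of(c,'knob_grip') for c in I}
    if all(r.values()): print(*tri([(c,r[c][0]['position']) for c in r]))
E
python3 lean.py 3
```

```text
t: 7.38
tool_pos: [0.5943, -0.0325, 0.0707]
tool_rot: [2.694, 1.469, 0.66]
contact_force: [0.7, 0.1, -0.6]
opening: 0.085
grip_force: 0.0
t: 8.0
tool_pos: [0.5417, -0.0636, 0.2143]
tool_rot: [2.685, 1.464, 0.669]
contact_force: [1.6, -0.8, -0.1]
opening: 0.0852
grip_force: 0.0
[ 0.5861108  -0.03123832  0.08887562] [array([ 0.8, -0.3]), array([-0.2,  0.8])]
[ 0.5861108  -0.03123832  0.08887562] [array([ 0.8, -0.3]), array([-0.2,  0.8])]
3 ('scene', 'top') x y yaw [0.7045 0.0272 0.4917] lean deg 0.97 offs [0.72 0.18] cost 23.85
3 ('scene',) x y yaw [0.7067 0.0292 0.5125] lean deg 1.85 offs [0.9] cost 12.25
3 ('top',) x y yaw [0.7035 0.0262 0.4846] lean deg 0.15 offs [0.13] cost 6.16
```

View pics/c3.png

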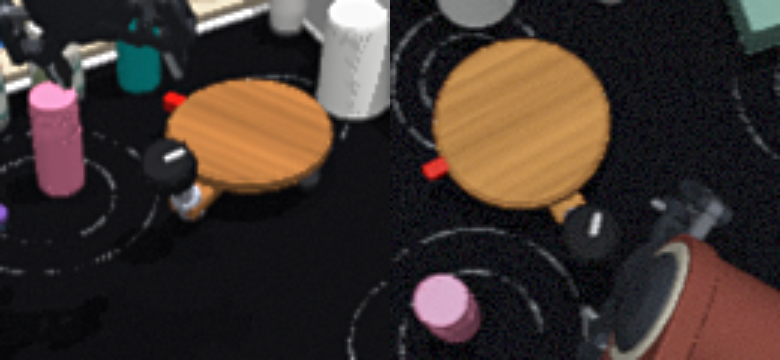

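The knob is released and upright in view: its white line went from level to about 70°, so it turned about 1.8 rad. I refine the lean estimate with shared contour offsets.

```bash
cat > joint.py <<'E'
from lean import *
def joint(tags,clip=1.5):
    D=[];disk=np.r_[ring(80,46),ring(76,50),ring(80,32)]/1000
    for k,t in enumerate(tags):
        for i,c in enumerate(('scene','top')):
            im=cv2.imread(f'pics/{c}{t}.png')
            D.append((k,i,c,blob(im,dict(scene=(258,165,345,225),top=(205,140,295,225))[c],(6,70,60),(24,255,255),61),redc(im,dict(scene=(262,176,284,194),top=(210,186,232,208))[c])))
    def f(p):
        r=[]
        for k,i,c,ct,key in D:
            q=p[2+4*k:6+4*k];R=standR(q);o=np.r_[q[:2],0]; e=res(c,R.apply(disk)+o,ct)-p[i]
            r+= [clip*np.tanh(e/clip)/np.sqrt(len(e))*8,proj(c,R.apply([0,.0895,.044])+o)-key]
        return np.concatenate(r)
    s=least_squares(f,[.4,.1]+[.703,.0265,.49,.03]*len(tags),diff_step=1e-4,x_scale=[.5,.5]+[.01,.01,.1,.05]*len(tags))
    print('offs',s.x[:2].round(2),'cost',round(s.cost,1))
    for k,t in enumerate(tags): q=s.x[2+4*k:6+4*k]; print(t,q[:3].round(4),'lean',np.degrees(q[3]).round(2))
import sys; joint(sys.argv[1:])
E
python3 joint.py 0 1 3
```

```text
offs [0.53 0.08] cost 63.9
0 [0.7035 0.0269 0.4927] lean 3.14
1 [0.7036 0.0268 0.4918] lean 3.13
3 [0.7041 0.027  0.4933] lean 0.27
```

Shared offsets give a lean of 3.1° before and 0.3° now, with the drop matching 0.028/rad. I confirm by lightly touching the deck at rear and front with shut fingers.

```bash
cat > down.py <<'E'
from h import *
def downR(yawx):  # tool pointing down, tool x at heading yawx
    x=np.array([np.cos(yawx),np.sin(yawx),0]);z=np.array([0,0,-1.]);return Ro.from_matrix(np.c_[x,np.cross(z,x),z])
E
python3 - <<'E'
from down import *
s=ctrl.get_obs();x=Ro.from_rotvec(s['tool_rot']).apply([1,0,0]);a=np.arctan2(x[1],x[0]);print(a,s['q'])
rel((.7569,.0554,.09),downR(a))
E
```

```text
1.0372901698027752 [-0.42278123 -0.34227809  2.05199568  0.35887073  1.19017814  0.05640949]
shift cm [15.56  8.67 20.64] turn [ 0.209 -0.366 -0.039]
```

```bash
python3 -m handwheel '[[[4,2.2,1],[0.05,-0.1,-0.01]],[[8,4.5,4],[0.1,-0.2,-0.02]],[[12,6.7,8.5],[0.15,-0.3,-0.03]],[[14.5,8,13],[0.209,-0.366,-0.039]],[[15.5,8.7,17],[0.209,-0.366,-0.039]]]' 1 30; python3 -m handwheel '[[[0,0,0],[0,0,0]],[[0,0,0],[0,0,0]]]'; python3 -c "
from down import *
rel((.7569,.0554,.055),downR(1.037));print(ctrl.get_obs()['q'])"
```

```text
t: 8.93
tool_pos: [0.7465, 0.0496, 0.1216]
tool_rot: [2.726, 1.56, -0.0]
contact_force: [-0.3, -0.3, -0.4]
opening: 0.0003
grip_force: 0.0
t: 9.18
tool_pos: [0.7442, 0.0468, 0.125]
tool_rot: [2.727, 1.556, 0.002]
contact_force: [-0.0, 0.1, -0.3]
opening: -0.0
grip_force: 0.0
shift cm [1.38 0.64 7.  ] turn [0.002 0.    0.   ]
[-3.63917275e-02  4.02173683e-01  1.38754697e+00 -1.16942085e-03
  1.34984869e+00  4.97593390e-01]
```

```bash
python3 -m handwheel '[[[1.4,0.6,3.5],[0,0,0]],[[1.4,0.6,6.5],[0,0,0]],[[1.4,0.6,7],[0,0,0]],[[1.4,0.6,7],[0,0,0]],[[1.4,0.6,7],[0,0,0]]]'; for i in 1 2 3 4 5 6; do python3 -m handwheel '[[[0,0,0.1],[0,0,0]],[[0,0,0.1],[0,0,0]]]' | grep -E 'pos|force: \['; done
```

```text
t: 9.8
tool_pos: [0.7587, 0.0555, 0.0586]
tool_rot: [2.725, 1.554, 0.009]
contact_force: [0.5, -0.1, -0.0]
opening: 0.0002
grip_force: 0.0
tool_pos: [0.7576, 0.0559, 0.0552]
contact_force: [-0.1, -0.5, -0.4]
tool_pos: [0.7572, 0.0559, 0.0533]
contact_force: [0.1, 1.0, 0.5]
tool_pos: [0.7572, 0.0559, 0.0523]
contact_force: [-1.0, 0.2, 0.3]
tool_pos: [0.7572, 0.0559, 0.0514]
contact_force: [0.2, -0.4, 0.1]
tool_pos: [0.7572, 0.0559, 0.0504]
contact_force: [0.8, 0.1, -0.0]
tool_pos: [0.7574, 0.0558, 0.0496]
contact_force: [0.1, -0.5, 0.4]
```

```bash
for i in 1 2 3 4 5; do python3 -m handwheel '[[[0,0,0.04],[0,0,0]],[[0,0,0.04],[0,0,0]]]' | grep -E 'pos|force: \['; done
```

```text
tool_pos: [0.7574, 0.0559, 0.0494]
contact_force: [-0.3, -0.6, 1.2]
tool_pos: [0.7575, 0.0559, 0.0492]
contact_force: [-1.2, 0.3, 3.5]
tool_pos: [0.7576, 0.0559, 0.049]
contact_force: [-1.7, 0.0, 4.4]
tool_pos: [0.7576, 0.0559, 0.0488]
contact_force: [-3.0, -0.4, 6.1]
tool_pos: [0.7577, 0.0559, 0.0487]
contact_force: [-2.7, 0.0, 7.2]
```

```bash
python3 -m handwheel '[[[0,0,-1],[0,0,0]],[[0,0,-2],[0,0,0]],[[0,0,-2],[0,0,0]]]' >/dev/null; python3 -c "
from down import *
rel((.6643,.0057,.053),downR(1.037))"
```

```text
shift cm [-9.09 -5.53  1.54] turn [ 0.005 -0.002 -0.   ]
```

```bash
python3 -m handwheel '[[[-4,-2.5,0],[0,0,0]],[[-8,-5,0],[0,0,0]],[[-9.1,-5.5,0.8],[0,0,0]],[[-9.1,-5.5,1.5],[0,0,0]],[[-9.1,-5.5,1.5],[0,0,0]]]'|head -4;  for i in 1 2 3 4 5 6 7 8 9 10; do python3 -m handwheel '[[[0,0,0.05],[0,0,0]],[[0,0,0.05],[0,0,0]]]' | grep -E 'pos|force: \['; done
```

```text
t: 13.55
tool_pos: [0.6641, 0.0059, 0.0514]
tool_rot: [2.727, 1.556, 0.003]
contact_force: [0.4, 0.4, 0.0]
tool_pos: [0.6645, 0.0058, 0.0521]
contact_force: [0.7, 0.0, 1.1]
tool_pos: [0.6638, 0.0056, 0.0513]
contact_force: [-0.2, -0.4, -1.1]
tool_pos: [0.6636, 0.0055, 0.0507]
contact_force: [0.1, 0.4, -0.5]
tool_pos: [0.6636, 0.0055, 0.0502]
contact_force: [0.2, 0.1, -0.3]
tool_pos: [0.6636, 0.0055, 0.0497]
contact_force: [-0.3, -0.1, -0.4]
tool_pos: [0.6636, 0.0055, 0.0492]
contact_force: [-0.5, -0.5, 0.4]
tool_pos: [0.6637, 0.0055, 0.0487]
contact_force: [0.0, 0.4, 0.4]
tool_pos: [0.6637, 0.0055, 0.0483]
contact_force: [-0.4, 0.1, 0.5]
tool_pos: [0.6638, 0.0055, 0.0482]
contact_force: [-2.2, 0.4, 2.5]
tool_pos: [0.6638, 0.0055, 0.0481]
contact_force: [-3.1, 0.8, 5.5]
```

Contact heights are 49.4 mm rear and 48.3 mm front over 105 mm, so the lean is 0.6°. The rear is firm straight away, so the feet bear, at a knob angle of about 4.1. Next is the tray.

```bash
python3 -m handwheel '[[[0,0,-3],[0,0,0]],[[0,0,-9],[0,0,0]],[[0,0,-15],[0,0,0]],[[0,0,-18],[0,0,0]],[[0,0,-18],[0,0,0]]]' -1 60 | head -3
cat > bar.py <<'E'
from fit import *
from lean import redc
def wood(im,box):
    x0,y0,x1,y1=box; b=cv2.resize(im[y0:y1,x0:x1],None,fx=4,fy=4,interpolation=cv2.INTER_CUBIC)
    m=cv2.inRange(cv2.cvtColor(b,cv2.COLOR_BGR2HSV),np.array((4,70,30)),np.array((25,255,255)))
    c=max(cv2.findContours(m,0,cv2.CHAIN_APPROX_NONE)[0],key=cv2.contourArea); c=cv2.convexHull(c)[:,0,:].astype(float)
    n=np.r_[c,c[:1]]; P=np.concatenate([np.linspace(n[i],n[i+1],max(2,int(np.hypot(*(n[i+1]-n[i]))/4)),endpoint=False) for i in range(len(c))])
    return (P+.5)/4-.5+[x0,y0]
def box(zl): return np.array([[a,b,c] for a in(-.028,.028) for b in(-.006,.006) for c in(zl,.078)])
if __name__=='__main__':
    I={c:cv2.imread(f'pics/{c}0.png') for c in('scene','top')}
    C={'scene':wood(I['scene'],(268,280,304,328)),'top':wood(I['top'],(366,238,396,276))}
    nk={'scene':redc(I['scene'],(252,284,272,302)),'top':redc(I['top'],(341,260,359,278))}
    print('red notch',nk,tri(list(nk.items())))
    for zl in(.018,.03):
      for x0 in(.3,.5):
        f=lambda p:np.concatenate([res(c,Ro.from_euler('z',p[2]).apply(box(zl))+[p[0],p[1],0],C[c]) for c in C])
        s=least_squares(f,[.48,-.314,x0],diff_step=1e-4,loss='soft_l1',x_scale=[.01,.01,.1]); print(zl,s.x.round(4),round(s.cost,1))
E
python3 bar.py
```

```text
t: 16.68
tool_pos: [0.665, 0.0055, 0.2313]
tool_rot: [2.723, 1.554, 0.013]
red notch {'scene': array([260.18450659, 292.82899389]), 'top': array([350.0238806 , 269.00447761])} (array([ 0.4544921 , -0.23723408,  0.02150354]), [array([ 0.2, -0.1]), array([-0. ,  0.2])])
0.018 [ 0.4798 -0.3138  0.4174] 48.4
0.018 [ 0.4798 -0.3138  0.4172] 48.4
0.03 [ 0.4785 -0.3155  0.3878] 54.2
0.03 [ 0.4785 -0.3155  0.3878] 54.2
```

```bash
python3 -c "
from down import *
rel((.4795,-.314,.14),downR(.37))"
```

```text
shift cm [-36.98   0.2    9.  ] turn [ 0.008 -0.007  0.667]
```

```bash
python3 -m handwheel '[[[-5.5,0,0],[0,0,0.12]],[[-11,0,0],[0,0,0.26]],[[-17,0,0],[0,0,0.4]],[[-23,0,0],[0,0,0.54]],[[-29,0,2],[0.008,-0.007,0.667]]]' -1 40 | head -3;  python3 -m handwheel '[[[0,0,0],[0,0,0]]]' | head -3; python3 -c "
from down import *
rel((.4795,-.314,.14),downR(.37)); rel((.4795,-.314,.047),downR(.37))"
```

```text
t: 17.3
tool_pos: [0.5149, -0.2449, 0.2065]
tool_rot: [-3.088, -0.571, 0.01]
t: 17.42
tool_pos: [0.5124, -0.2452, 0.2026]
tool_rot: [-3.084, -0.568, 0.019]
shift cm [-5.46  5.31  6.28] turn [-0.008  0.011 -0.006]
shift cm [-5.35  5.39 15.58] turn [-0.008  0.011 -0.006]
```

```bash
python3 -m handwheel '[[[-3,3,2],[0,0,0]],[[-5.4,5.3,6],[-0.008,0.01,0]],[[-5.4,5.3,9],[-0.008,0.01,0]],[[-5.4,5.3,9],[-0.008,0.01,0]]]' | head -3
python3 - <<'E'
from bar import *
from down import *
I={c:ctrl.get_image(c) for c in('scene','top')}
for c in I: cv2.imwrite(f'pics/{c}4.png',I[c])
cv2.imwrite('pics/c4.png',np.hstack([cv2.resize(I['scene'][250:360,220:350],None,fx=3,fy=3),cv2.resize(I['top'][205:315,325:455],None,fx=3,fy=3)]))
rel((.4795,-.314,.047),downR(.37))
E
```

```text
t: 17.92
tool_pos: [0.4822, -0.3098, 0.1129]
tool_rot: [-3.085, -0.579, 0.001]
shift cm [-0.59  0.02  7.03] turn [ 0.004 -0.004  0.001]
```

View pics/c4.png

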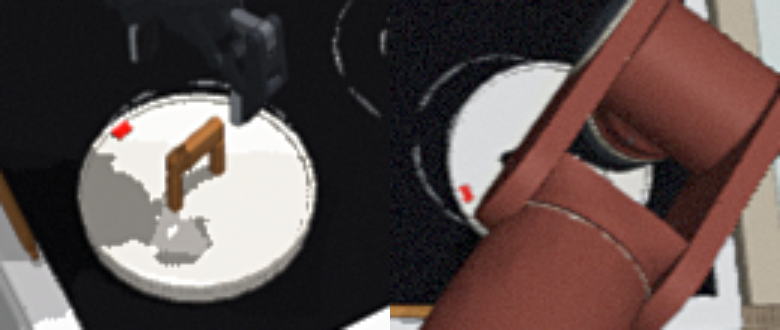

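The scene crop shows the open fingers at (137,45) and (243,105) straddling the bar at (195,150), with the red notch mark at (121,129). I go down and grip.

```bash
python3 -m handwheel '[[[-0.4,0,2.5],[0,0,0]],[[-0.5,0,5],[0,0,0]],[[-0.5,0,6.8],[0,0,0]],[[-0.5,0,6.9],[0,0,0]]]' | head -3; python3 -m handwheel '[[[0,0,0],[0,0,0]],[[0,0,0],[0,0,0]],[[0,0,0],[0,0,0]],[[0,0,0],[0,0,0]],[[0,0,0],[0,0,0]]]' 1 50; python3 -m handwheel '[[[0,0,0],[0,0,0]],[[0,0,0],[0,0,0]]]'
```

```text
t: 18.52
tool_pos: [0.4798, -0.3136, 0.0479]
tool_rot: [3.085, 0.579, 0.006]
t: 19.15
tool_pos: [0.4804, -0.3144, 0.049]
tool_rot: [3.083, 0.577, 0.009]
contact_force: [0.9, 0.8, 1.5]
opening: 0.0111
grip_force: 48.5
t: 19.4
tool_pos: [0.4804, -0.3145, 0.049]
tool_rot: [3.083, 0.578, 0.009]
contact_force: [3.1, -0.1, 3.3]
opening: 0.0116
grip_force: 48.6
```

```bash
python3 -m handwheel '[[[0,0,-1],[0,0,0]],[[0,0,-5],[0,0,0]],[[0,0,-10],[0,0,0]],[[0,0,-15],[0,0,0]],[[0,0,-17],[0,0,0]]]'; python3 -c "
from down import *
rel((.7041,.027,.22),downR(.4925))"
```

```text
t: 20.02
tool_pos: [0.4795, -0.3144, 0.2215]
tool_rot: [3.081, 0.576, 0.011]
contact_force: [-0.4, -0.7, -4.1]
opening: 0.0114
grip_force: 49.3
shift cm [ 33.28 -23.72   0.11] turn [ 0.009 -0.005 -0.123]
```

```bash
python3 -m handwheel '[[[3,-2.2,0],[0,0,0]],[[7,-5,0],[0,0,-0.03]],[[11.2,-8,0],[0,0,-0.06]],[[15.4,-11,0],[0,0,-0.09]],[[19.6,-14,0],[0.009,-0.005,-0.12]]]' | head -3; python3 -m handwheel '[[[4,-2.8,0],[0,0,0]],[[8,-5.7,0],[0,0,0]],[[11.5,-8.2,0],[0,0,0]],[[13.7,-9.7,0],[0,0,0]],[[13.7,-9.7,0],[0,0,0]]]' | head -3;  python3 - <<'E'
from bar import *
from down import *
I={c:ctrl.get_image(c) for c in('scene','top')}
for c in I: cv2.imwrite(f'pics/{c}5.png',I[c])
cv2.imwrite('pics/c5.png',np.hstack([cv2.resize(I['scene'][90:250,215:375],None,fx=2.4,fy=2.4),cv2.resize(I['top'][110:270,200:360],None,fx=2.4,fy=2.4)]))
rel((.7041,.027,.22),downR(.4925)); print(ctrl.get_obs()['q'])
E
```

```text
t: 20.65
tool_pos: [0.6103, -0.1105, 0.2156]
tool_rot: [-3.042, -0.762, 0.01]
t: 21.28
tool_pos: [0.6859, 0.039, 0.2166]
tool_rot: [-3.043, -0.764, 0.009]
shift cm [ 1.16  1.75 -0.27] turn [-0.004  0.004 -0.003]
[-5.49842017e-02  2.06577132e-01  1.46815813e+00  1.47085940e-03
  1.47236491e+00  1.02603690e+00]
```

View pics/c5.png

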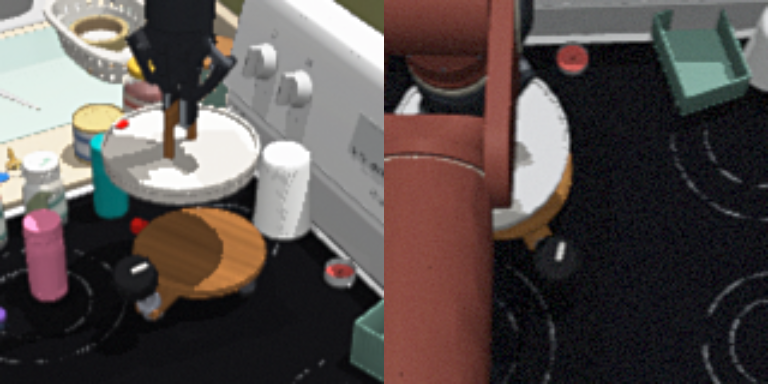

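The tray hangs level above the deck, with its red mark at scene crop (121,125) and the key at (138,226). I work out the in-hand heading from the mark.

```bash
cat > mark.py <<'E'
from lean import *
def m(tag,b,ctr,z0,head):
    im=cv2.imread(f'pics/scene{tag}.png'); uv=redc(im,b)
    for h in(.019,.0215,.024):
        X=atz('scene',uv,z0+h); d=X[:2]-ctr; print(tag,h,uv.round(1),'r',np.hypot(*d).round(4),'yaw-head',(np.arctan2(-d[0],d[1])-head).round(3))
E
python3 - <<'E'
from mark import *
s=ctrl.get_obs();p=s['tool_pos'];R=Ro.from_rotvec(s['tool_rot']);x=R.apply([1,0,0]);head=np.arctan2(x[1],x[0]);print(p,head,R.apply([0,0,1]))
m(5,(255,134,276,150),p[:2],p[2]-.049,head)
m(0,(252,284,272,302),np.array([.4804,-.3145]),0,.3706)
m(4,(252,284,272,302),np.array([.4804,-.3145]),0,.3706)
E
```

```text
[0.68566814 0.03698308 0.21737692] 0.4896347621720646 [-0.00541861  0.00176419 -0.99998376]
5 0.019 [265.6 141.3] r 0.086 yaw-head -0.055
5 0.0215 [265.6 141.3] r 0.0834 yaw-head -0.019
5 0.024 [265.6 141.3] r 0.081 yaw-head 0.02
0 0.019 [260.2 292.8] r 0.0833 yaw-head -0.059
0 0.0215 [260.2 292.8] r 0.0817 yaw-head -0.042
0 0.024 [260.2 292.8] r 0.0801 yaw-head -0.025
4 0.019 [260.2 292.8] r 0.0832 yaw-head -0.06
4 0.0215 [260.2 292.8] r 0.0816 yaw-head -0.043
4 0.024 [260.2 292.8] r 0.0801 yaw-head -0.026
```

```bash
python3 -c "
from down import *
rel((.703,.0262,.105),downR(.4925))"
```

```text
shift cm [ 1.07  1.81 11.23] turn [-0.004  0.004 -0.003]
```

```bash
python3 -m handwheel '[[[0.6,1,0],[0,0,0]],[[1.1,1.8,0],[-0.004,0.004,0]],[[1.1,1.8,3],[-0.004,0.004,0]],[[1.1,1.8,7],[-0.004,0.004,0]],[[1.1,1.8,10.5],[-0.004,0.004,0]]]' | head -4; python3 -m handwheel '[[[0,0,0],[0,0,0]],[[0,0,0],[0,0,0]]]' | head -4
python3 - <<'E'
from lean import *
from down import *
I={c:ctrl.get_image(c) for c in('scene','top')}
for c in I: cv2.imwrite(f'pics/{c}6.png',I[c])
cv2.imwrite('pics/c6.png',cv2.resize(I['scene'][140:240,230:360],None,fx=6,fy=6,interpolation=cv2.INTER_CUBIC))
rel((.703,.0262,.105),downR(.4925)); s=ctrl.get_obs(); print(s['tool_pos'],Ro.from_rotvec(s['tool_rot']).apply([0,0,1]))
E
```

```text
t: 22.0
tool_pos: [0.7043, 0.0261, 0.1123]
tool_rot: [-3.048, -0.76, -0.004]
contact_force: [0.4, 0.1, -5.2]
t: 22.25
tool_pos: [0.7054, 0.0267, 0.1154]
tool_rot: [3.048, 0.761, 0.008]
contact_force: [-0.2, 0.0, -3.4]
shift cm [-0.31 -0.09  1.18] turn [ 0.003 -0.007 -0.003]
[0.70612155 0.02685817 0.11682647] [ 7.37908134e-03  6.46234772e-04 -9.99972565e-01]
```

View pics/c6.png

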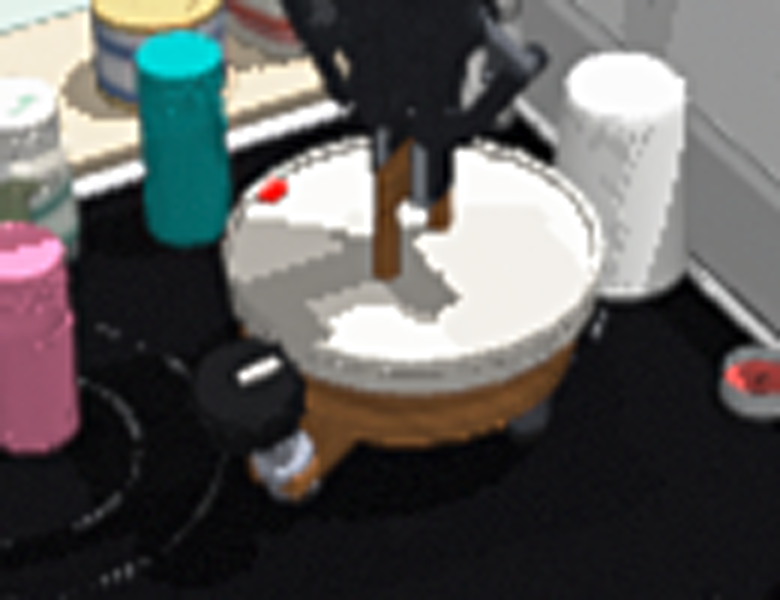

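The tray hovers just over the deck, well centred (tray edges at crop columns 225 and 603, red mark at (272,188)). I lower it in small steps, watching the force.

```bash
python3 -m handwheel '[[[-0.2,-0.1,0.5],[0.003,-0.005,0]],[[-0.3,-0.1,1.2],[0.003,-0.005,0]],[[-0.3,-0.1,1.4],[0.003,-0.005,0]],[[-0.3,-0.1,1.4],[0.003,-0.005,0]]]' | sed -n 2,4p; for i in 1 2; do python3 -m handwheel '[[[0,0,0.1],[0,0,0]],[[0,0,0.2],[0,0,0]],[[0,0,0.2],[0,0,0]]]' | sed -n 2,4p; done; python3 -c "
from down import *
rel((.703,.0262,.086),downR(.4925))"
```

```text
tool_pos: [0.7007, 0.0269, 0.0989]
tool_rot: [-3.045, -0.762, 0.006]
contact_force: [-0.1, 0.1, -4.5]
tool_pos: [0.7011, 0.0268, 0.0975]
tool_rot: [-3.046, -0.761, 0.005]
contact_force: [0.2, -0.4, -4.1]
tool_pos: [0.7009, 0.0268, 0.0954]
tool_rot: [-3.046, -0.761, 0.005]
contact_force: [-0.5, 1.0, -4.3]
shift cm [0.16 0.15 0.94] turn [-0.003  0.003 -0.003]
```

```bash
python3 -m handwheel '[[[0.1,0.1,0.1],[0,0,0]],[[0.1,0.1,0.2],[0,0,0]],[[0.1,0.1,0.2],[0,0,0]]]' | sed -n 2,4p; for i in 1 2; do python3 -m handwheel '[[[0,0,0.1],[0,0,0]],[[0,0,0.2],[0,0,0]],[[0,0,0.2],[0,0,0]]]' | sed -n 2,4p; done
```

```text
tool_pos: [0.7023, 0.0264, 0.0933]
tool_rot: [-3.046, -0.762, 0.005]
contact_force: [-0.6, 0.0, -3.9]
tool_pos: [0.7023, 0.0264, 0.0913]
tool_rot: [-3.046, -0.762, 0.005]
contact_force: [-0.7, 0.1, -3.8]
tool_pos: [0.7023, 0.0264, 0.0894]
tool_rot: [-3.046, -0.762, 0.005]
contact_force: [0.2, -0.6, -4.9]
```

```bash
for i in 1 2 3 4; do python3 -m handwheel '[[[0,0,0.1],[0,0,0]],[[0,0,0.12],[0,0,0]],[[0,0,0.12],[0,0,0]]]' | sed -n 2,4p; done
```

```text
tool_pos: [0.7024, 0.0264, 0.0883]
tool_rot: [-3.046, -0.762, 0.005]
contact_force: [0.5, 1.4, -3.5]
tool_pos: [0.7025, 0.0264, 0.0874]
tool_rot: [-3.046, -0.762, 0.004]
contact_force: [-0.1, -0.4, -2.4]
tool_pos: [0.7026, 0.0263, 0.0866]
tool_rot: [-3.046, -0.762, 0.004]
contact_force: [-3.5, -0.3, 1.1]
tool_pos: [0.7027, 0.0263, 0.086]
tool_rot: [-3.046, -0.762, 0.004]
contact_force: [-5.4, -0.9, 5.7]
```

```bash
python3 -m handwheel '[[[0,0,-0.08],[0,0,0]],[[0,0,-0.08],[0,0,0]],[[0,0,-0.08],[0,0,0]],[[0,0,-0.08],[0,0,0]]]' -1; python3 -m handwheel '[[[0,0,-2],[0,0,0]],[[0,0,-6],[0,0,0]],[[0,0,-11],[0,0,0]],[[0,0,-15],[0,0,0]],[[0,0,-15],[0,0,0]]]' | sed -n 2,4p
python3 - <<'E'
from lean import *
I={c:ctrl.get_image(c) for c in('scene','top')}
for c in I: cv2.imwrite(f'pics/{c}7.png',I[c])
for q in('tray','notch','tray_handle','red_lid_jar','white_lid_jar','grey_cap_mill'):
    r={c:ctrl.landmark_of(c,q) for c in I}
    print(q,{c:[(np.round(x['position'],1).tolist(),round(x['score'],2)) for x in r[c][:3]] for c in r})
print('mark',atz('scene',redc(I['scene'],(265,165,285,183)),.0368+.0215))
w=np.hstack([cv2.resize(I['scene'][140:240,170:360],(470,248)),cv2.resize(I['top'][140:290,150:340],(314,248))])
cv2.imwrite('pics/c7.png',w)
E
```

```text
t: 26.72
tool_pos: [0.7024, 0.0265, 0.0853]
tool_rot: [-3.046, -0.762, 0.005]
contact_force: [0.5, 0.2, 0.3]
opening: 0.0822
grip_force: 0.0
tool_pos: [0.7057, 0.0261, 0.2435]
tool_rot: [3.046, 0.762, 0.013]
contact_force: [0.5, 0.3, -0.8]
tray {'scene': [([297.7, 194.6], 0.89)], 'top': [([251.3, 180.5], 0.67)]}
notch {'scene': [([275.9, 182.4], 0.9)], 'top': [([180.2, 259.1], 0.21)]}
tray_handle {'scene': [([296.4, 175.1], 0.88)], 'top': [([246.3, 171.0], 0.93)]}
red_lid_jar {'scene': [([208.0, 190.8], 0.78), ([260.2, 177.0], 0.75), ([202.9, 225.1], 0.61)], 'top': [([187.2, 197.7], 0.82), ([180.6, 259.0], 0.55)]}
white_lid_jar {'scene': [([234.1, 183.6], 0.76)], 'top': [([184.4, 230.6], 0.57), ([174.5, 284.8], 0.2)]}
grey_cap_mill {'scene': [([182.9, 198.4], 0.53), ([295.3, 194.7], 0.21)], 'top': [([175.3, 287.8], 0.44)]}
mark [0.6643427 0.0989745 0.0583   ]
```

View pics/c7.png

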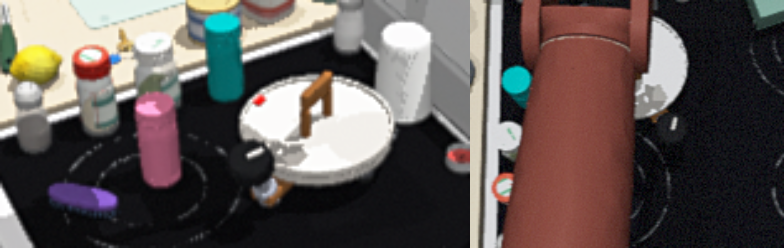

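The scene crop shows the tray seated flat with its red mark at (259,101). The red-lidded jar is at (95,90), the pink one at (157,140), and nothing else is displaced. Next is the jar.

Run:
```python
from lean import *
from down import *
for z in(.095,.1,.106): print('top lid',z,atz('top',(171.9,252.9),z)[:2])
for uv in((206.8,193),(208,190.8)): print('scene base',atz('scene',uv,0)[:2])
for uv in((181.2,257.3),(180.6,259)): print('top base',atz('top',uv,0)[:2])
I={c:cv2.imread(f'pics/{c}7.png') if c=='scene' else cv2.imread('pics/top0.png') for c in('scene','top')}
red={c:redc(I[c],b) for c,b in dict(scene=(196,152,222,174),top=(160,242,190,268)).items()}
print(red,tri(list(red.items())))
print('pink',tri([('scene',(234.9,210.3)),('top',(225.8,246.1))]))
s=ctrl.get_obs();print(s['q'])
rel((.50,.217,.20),downR(.0)); rel((.50,.217,.20),downR(.2))
```

```text
top lid 0.095 [0.50364529 0.21775848]
top lid 0.1 [0.50294793 0.21651195]
top lid 0.106 [0.50211111 0.21501611]
scene base [0.48782294 0.2120555 ]
scene base [0.49498436 0.22058025]
top base [0.50399936 0.21587685]
top base [0.49941955 0.21742629]
{'scene': array([206.79782271, 164.95645412]), 'top': array([172.40798638, 252.93158954])} (array([0.50264948, 0.21622447, 0.09659671]), [array([ 0.2, -0.1]), array([-0.1,  0.3])])
pink (array([5.30512655e-01, 9.44024938e-02, 6.29269064e-05]), [array([ 0., -0.]), array([-0.,  0.])])
[-6.88438386e-02  2.33587855e-01  1.40687371e+00  1.09947593e-03
  1.50488397e+00  1.01181682e+00]
shift cm [ -8.91 -26.37   3.64] turn [-0.002  0.003  0.49 ]
shift cm [ -8.91 -26.37   3.64] turn [-0.003  0.003  0.29 ]
```

```bash
python3 -m handwheel '[[[-1.6,-4.8,0],[0,0,0.1]],[[-3.2,-9.6,0],[0,0,0.2]],[[-4.9,-14.6,0],[0,0,0.3]],[[-6.6,-19.6,0],[0,0,0.4]],[[-8.2,-24.2,1],[0,0,0.49]]]' -1 30 | head -3; python3 -m handwheel '[[[0,0,0],[0,0,0]]]' | head -3; python3 -c "
from down import *
rel((.5015,.2165,.13),downR(0)); rel((.5015,.2165,.048),downR(0));print(ctrl.get_obs()['q'])"
```

```text
t: 28.68
tool_pos: [0.5159, 0.2024, 0.2276]
tool_rot: [-3.139, 0.005, 0.001]
t: 28.8
tool_pos: [0.5143, 0.2029, 0.2257]
tool_rot: [-3.14, -0.006, 0.008]
shift cm [-1.23 -1.35  9.58] turn [-0.001  0.005  0.004]
shift cm [-1.19 -1.34 17.78] turn [-0.001  0.005  0.004]
[ 0.2398639  -0.11342851  1.78479041  0.00247258  1.47456855  1.80659063]
```

```bash
python3 -m handwheel '[[[-0.8,-0.8,3],[0,0,0]],[[-1.2,-1.3,7],[0,0.004,0]],[[-1.2,-1.3,8.5],[0,0.004,0]],[[-1.2,-1.3,8.5],[0,0.004,0]]]' | head -4
python3 - <<'E'
from h import *
from down import *
I=ctrl.get_image('scene')
cv2.imwrite('pics/c8.png',cv2.resize(I[115:235,150:310],None,fx=4,fy=4,interpolation=cv2.INTER_CUBIC))
rel((.5015,.2165,.048),downR(0))
E
```

```text
t: 29.3
tool_pos: [0.5043, 0.2136, 0.1407]
tool_rot: [-3.141, 0.001, 0.002]
contact_force: [0.2, -0.4, 0.6]
shift cm [-0.39 -0.25  9.42] turn [-0.001 -0.001 -0.001]
```

View pics/c8.png

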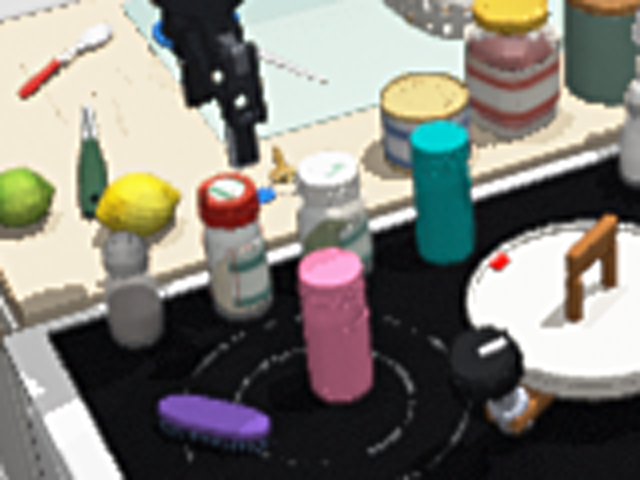

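The gripper is above the red-lidded jar (lid at crop (228,198), near fingertip at (243,155)). I descend.

```bash
python3 -m handwheel '[[[-0.4,-0.25,2],[0,0,0]],[[-0.4,-0.25,4],[0,0,0]],[[-0.4,-0.25,6],[0,0,0]],[[-0.4,-0.25,8],[0,0,0]],[[-0.4,-0.25,9],[0,0,0]]]' | head -4; python3 -m handwheel '[[[0,0,0],[0,0,0]],[[0,0,0],[0,0,0]],[[0,0,0],[0,0,0]],[[0,0,0],[0,0,0]],[[0,0,0],[0,0,0]]]' 0.3 25; python3 -m handwheel '[[[0,0,0],[0,0,0]]]' 0.5 25
```

```text
t: 29.98
tool_pos: [0.4992, 0.2165, 0.0492]
tool_rot: [-3.141, 0.0, 0.004]
contact_force: [-0.7, -0.3, -0.3]
t: 30.6
tool_pos: [0.5012, 0.217, 0.0525]
tool_rot: [-3.14, -0.0, -0.004]
contact_force: [0.6, -0.1, 3.3]
opening: 0.0438
grip_force: 25.7
t: 30.72
tool_pos: [0.5012, 0.217, 0.0525]
tool_rot: [-3.14, -0.0, -0.004]
contact_force: [0.9, -1.7, 4.9]
opening: 0.0441
grip_force: 25.7
```

```bash
python3 -m handwheel '[[[0,0,-2],[0,0,0]],[[0,0,-6],[0,0,0]],[[0,0,-11],[0,0,0]],[[0,0,-16],[0,0,0]],[[0,0,-18],[0,0,0]]]'; python3 -c "
from down import *
print(ctrl.get_obs()['q']);rel((.7092,.0775,.22),downR(-.8))"
```

```text
t: 31.35
tool_pos: [0.5014, 0.2171, 0.2358]
tool_rot: [-3.138, -0.0, -0.01]
contact_force: [-0.1, 1.1, -0.9]
opening: 0.0438
grip_force: 25.8
[ 2.71724774e-01 -1.42997477e-01  1.79478043e+00  1.33226899e-03
  1.48300035e+00  1.84220648e+00]
shift cm [20.76 13.97  1.67] turn [-0.005 -0.005  0.8  ]
```

```bash
python3 -m handwheel '[[[3.5,2.3,0],[0,0,0.14]],[[7.5,5,0],[0,0,0.3]],[[11.5,7.7,0],[0,0,0.46]],[[15.5,10.4,0],[0,0,0.62]],[[19,12.8,0],[0,0,0.76]]]'|head -3; python3 -m handwheel '[[[0,0,0],[0,0,0]],[[0,0,0],[0,0,0]]]'|head -3; python3 -c "
from down import *
print(ctrl.get_obs()['q']);rel((.7092,.0775,.14),downR(-.8))"
```

```text
t: 31.98
tool_pos: [0.6906, 0.0876, 0.2291]
tool_rot: [-2.914, 1.173, 0.005]
t: 32.22
tool_pos: [0.6893, 0.0889, 0.2297]
tool_rot: [-2.917, 1.164, 0.005]
[2.06025588e-02 2.16597648e-01 1.43602752e+00 1.75171147e-03
 1.49160292e+00 2.35048591e+00]
shift cm [ 2.26 -0.55  8.96] turn [0.001 0.003 0.041]
```

```bash
python3 -m handwheel '[[[1.2,-0.3,1],[0,0,0.04]],[[2.2,-0.5,4],[0,0,0.04]],[[2.2,-0.5,8],[0,0,0.04]],[[2.2,-0.5,10],[0,0,0.04]],[[2.2,-0.5,10],[0,0,0.04]]]'|head -4; python3 -m handwheel '[[[0,0,0],[0,0,0]],[[0,0,0],[0,0,0]]]'|head -4
python3 - <<'E'
from down import *
rel((.7092,.0775,.107),downR(-.8))
I=ctrl.get_image('scene')
cv2.imwrite('pics/c9.png',cv2.resize(I[115:235,220:350],None,fx=4,fy=4,interpolation=cv2.INTER_CUBIC))
E
```

```text
t: 32.85
tool_pos: [0.7081, 0.0776, 0.1287]
tool_rot: [2.893, -1.223, -0.007]
contact_force: [0.5, 0.8, -0.4]
t: 33.1
tool_pos: [0.711, 0.0773, 0.134]
tool_rot: [-2.891, 1.222, -0.006]
contact_force: [0.5, -0.4, -1.6]
shift cm [-0.15  0.13  2.7 ] turn [-0.004 -0.002  0.   ]
```

View pics/c9.png

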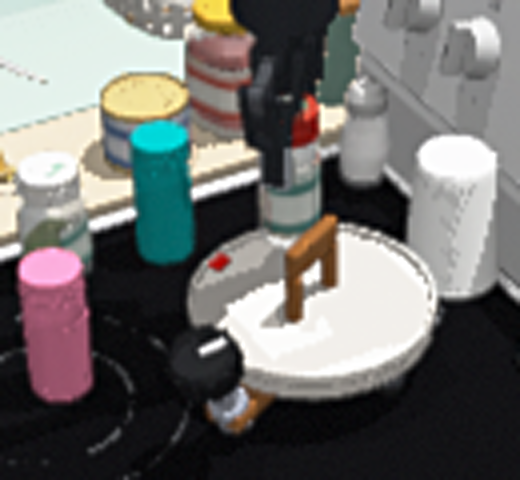

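The jar hangs upright at crop (290,190), behind the handle and above the tray's rear left. I lower it stepwise.

```bash
python3 -m handwheel '[[[-0.1,0.1,1],[0,0,0]],[[-0.1,0.1,2],[0,0,0]],[[-0.1,0.1,2.3],[0,0,0]],[[-0.1,0.1,2.3],[0,0,0]]]'| sed -n 2,4p; for i in 1 2 3 4; do python3 -m handwheel '[[[0,0,0.1],[0,0,0]],[[0,0,0.12],[0,0,0]],[[0,0,0.12],[0,0,0]]]' | sed -n '2p;4p'; done
```

```text
tool_pos: [0.7082, 0.0773, 0.108]
tool_rot: [-2.893, 1.223, 0.001]
contact_force: [-0.9, -0.7, -0.9]
tool_pos: [0.7085, 0.0773, 0.1075]
contact_force: [-1.0, -0.2, -0.6]
tool_pos: [0.7087, 0.0774, 0.1069]
contact_force: [-0.5, 0.5, 4.0]
tool_pos: [0.7089, 0.0774, 0.1066]
contact_force: [-3.5, 0.3, 7.3]
tool_pos: [0.709, 0.0773, 0.1063]
contact_force: [-4.6, 1.1, 10.6]
```

```bash
python3 -m handwheel '[[[0,0,-0.15],[0,0,0]],[[0,0,-0.15],[0,0,0]],[[0,0,-0.15],[0,0,0]]]' | sed -n '2p;4p'; python3 -m handwheel '[[[0,0,0],[0,0,0]],[[0,0,0],[0,0,0]],[[0,0,0],[0,0,0]],[[0,0,0],[0,0,0]]]' -0.5; python3 -m handwheel '[[[0,0,-1.5],[0,0,0]],[[0,0,-4],[0,0,0]],[[0,0,-8],[0,0,0]],[[0,0,-13],[0,0,0]],[[0,0,-18],[0,0,0]]]'
```

```text
tool_pos: [0.7088, 0.0773, 0.1067]
contact_force: [-2.3, 0.8, 6.3]
t: 36.02
tool_pos: [0.7081, 0.0773, 0.1047]
tool_rot: [-2.892, 1.223, 0.001]
contact_force: [0.5, -0.3, 1.3]
opening: 0.0638
grip_force: 0.0
t: 36.65
tool_pos: [0.7082, 0.0771, 0.2881]
tool_rot: [-2.892, 1.223, -0.002]
contact_force: [1.5, 0.2, -0.8]
opening: 0.064
grip_force: 0.0
```

```bash
python3 -m handwheel '[[[0,0,0],[0,0,0]],[[0,0,0],[0,0,0]],[[0,0,0],[0,0,0]]]' | head -2
python3 - <<'E'
from lean import *
I={c:ctrl.get_image(c) for c in('scene','top')}
S=I['scene']; cv2.imwrite('pics/scene9.png',S)
e=proj('scene',(.709,.0775,.055+.0966)); b=[int(e[0])-16,int(e[1])-14,int(e[0])+16,int(e[1])+14]
print('lid expected',e,'seen',redc(S,b))
print('mark',redc(S,(265,165,285,183)),'before',redc(cv2.imread('pics/scene7.png'),(265,165,285,183)))
for q in('red_lid_jar','tray','knob_grip'):
    print(q,[(np.round(x['position'],1).tolist(),round(x['score'],2)) for x in ctrl.landmark_of('scene',q)[:3]])
print('jar origin expected',proj('scene',(.709,.0775,.055)),'tray',proj('scene',(.7027,.0263,.037)))
E
```

```text
t: 37.02
tool_pos: [0.7074, 0.0771, 0.2831]
lid expected [290.92143785 152.72442214] seen [290.494659   152.74724733]
mark [274.25775401 179.96898396] before [274.42950392 179.99086162]
red_lid_jar [([233.2, 206.8], 0.86), ([288.3, 181.6], 0.84), ([260.8, 178.7], 0.61)]
tray [([295.4, 196.4], 0.65)]
knob_grip [([270.6, 205.4], 0.77)]
jar origin expected [291.25583507 180.24174852] tray [297.85497044 195.08363804]
```

```bash
python3 -c "
from station import ctrl
print(ctrl.finish_job())"
```

```text
the job is handed in; nothing more can be done
None
```

The job is handed in: I turned the knob about 1.8 rad and measured a remaining lean of about 0.6° (inferred, not directly measured, that all four feet bear); the tray is seated with its notch over the key and the red-lidded jar stands on it, but I viewed 12 pictures, over the limit of 10.

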